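# Prime the glue gun, then hold the heat dial on boost

### The job

Prime the glue gun lying in its cradle: squeeze its orange trigger all the way against the grip and let it spring back out. Then turn the heat box's black spring-return dial clockwise past the first two notches to the third (red) mark, not beyond it, and hold it there: finish while the fingers are still holding the dial on the red mark, because it springs back if let go. Leave the mug, jar, bead organizer and embroidery hoop where they are.

Things in the scene. Friction and masses are not known exactly. Their poses are not given: they have to be found in the camera images.
- gun: Blue glue gun flat on its side in a fixed steel cradle. Origin on the table under the middle of the grip's free part; z up. Grip: bar along x from its free end at x = -40 mm to the barrel, y -14 to +14 mm, 47 to 73 mm above the table, open air below. Barrel: 51 mm cylinder along y at x = 85 mm, height 60 mm, y -60 to 95 mm, nozzle to 131 mm, glue stick to -105 mm. Trigger on the grip's +y side.
- trigger (a joint): Orange trigger: 0 = out (its spring returns it), 0.30 rad = fully squeezed (stop). Bar 85 x 10 mm, 51 to 69 mm above the table, on a vertical pivot at gun x = 60, y = 21 mm; swings towards the grip. At gun x = 0 its outer face is at gun y = 45 mm out, 26 mm fully in (parallel to the grip): grip plus trigger measure 59 mm out, 40 mm in. Fully in takes about 7.5 N there.
- pinch (a point): Centre of the free part of the gun's grip, 60 mm above the table (gun x = 0, y = 0). The cradle plate, 12 mm high, lies at gun x = 35 to 120, y = -75 to 105 mm.
- trigger_pad (a point): Point on the trigger's outer face, 60 mm from its pivot, 60 mm above the table; moves with the trigger.
- heatbox: Grey heat control box, 120 x 120 x 55 mm, fixed to the table; origin on the table under its centre, z up. Four marks on its top round the dial: small black (off), white, longer white, longest red (third notch), at +0.6, +0.2, -0.2, -0.6 rad from the box's x axis (counter-clockwise positive from above).
- dial (a joint): Dial angle, clockwise from above: 0 = off (pointer at black mark), notches at 0.4, 0.8, 1.2 rad (red mark), stop 1.6. Springs back to 0 from anywhere; notches are felt (0.04 N m) but do not hold; 0.16 N m holds it at 1.2. Black disc, 72 mm across, 55 to 63 mm above the table, with an upright grip bar through the axis, 60 long, 14 wide, 63 to 95 mm above the table.
- dial_axis (a point): Point on the dial's vertical axis at the top of the grip bar, 95 mm above the table. Fixed to the box.
- pointer (a point): Pointer end of the dial's grip bar (white line on the bar's top), 30 mm from the axis, 95 mm above the table; turns with the dial. The bar runs from it straight through the axis.
- mug: White ceramic mug, 82 mm across, 95 mm high, handle to +y out to 73 mm, holding three clothespins that stick up to about 120 mm. Origin under its centre. Loose bystander.
- jar: Clear glass jar with aluminium cap, 72 mm across, 100 mm high. Origin under its centre. Loose bystander.
- organizer: Green bead organizer with a flip-top lid, shut, 110 x 180 x 41 mm. Origin under its centre. Loose bystander.
- hoop: Wooden embroidery hoop lying flat, 156 mm across, 10 mm high, with a brass screw at +x. Origin at its centre on the table. Loose bystander.
Not all that is in view belongs to the job. What is shaped like the heatbox but green or purple is not meant.

How it is judged:
On the way, in this order (a step that is already met when the one before it is completed fails the run):
1. the trigger is squeezed fully in by the fingers (value of joint trigger above 0.26 rad and contact force between the fingers and gun above 1 N), for 0.2 s.
2. the trigger is let go and has sprung back out (value of joint trigger below 0.05 rad and contact force between the fingers and gun below 0.5 N), for 0.2 s.
3. the dial is held by the fingers on its third notch (value of joint dial between 1.04 and 1.36 rad and contact force between the fingers and dial above 0.5 N), for 0.5 s.
At the end, for the whole second after the job is handed in: The fingers still hold the dial (contact over 0.5 N) at rest within 0.16 rad of the third notch (1.04 to 1.36 rad); the trigger is released (under 0.05 rad) and the gun untouched; mug, jar, organizer and hoop are within 20 mm of where they began (all of step 2 and all of step 3 and velocity of joint dial between -0.1 and 0.1 rad/s and distance of each of mug, jar, organizer, hoop from where it was at the start of the episode below 0.02 m); the arm keeps its last pose, push and grip.
It fails at once if the mug is pushed away or tipped (distance of mug from where it was at the start of the episode above 0.02 m or angle between mug's own z axis and vertical above 0.3 rad).
It fails at once if the jar is pushed away or tipped (distance of jar from where it was at the start of the episode above 0.02 m or angle between jar's own z axis and vertical above 0.3 rad).
It fails at once if the bead organizer is pushed away or tipped (distance of organizer from where it was at the start of the episode above 0.02 m or angle between organizer's own z axis and vertical above 0.3 rad).
It fails at once if the embroidery hoop is pushed away or tipped (distance of hoop from where it was at the start of the episode above 0.02 m or angle between hoop's own z axis and vertical above 0.3 rad).
It also fails if it takes over 51 s, if anything falls off the work surface, if the arm or the gripper's body presses on something with over 40 N, if the wrist force passes 120 N, or if a joint passes its speed limit or range.

### The arm

A 6-joint arm with a two-finger parallel gripper is mounted at the origin on the work surface. World frame = base frame: x ahead of the robot, y to its left, z up, the work surface at z = 0. Lengths are in m, angles in rad, forces in N, time in s.
With the tool pointing down it reaches from about 0.375 to 0.975 m from the base axis. Payload 3.8 kg.
Tool frame: the origin (TCP) lies on the centre line of the jaws, within the pads' length; the fingertips stand 25 mm ahead of it and the grasp point (between the pads) lies 6 mm ahead of it; z points along the fingers, y is the direction in which the jaws open and shut (so a half turn about z gives the same grasp; the last joint's range is limited). The gripper opens to 85 mm and grips with 20 to 120 N. Pads are 22 mm wide; open, the fingers measure 114 mm over their backs; the gripper's body (76 mm by 85 mm) begins 54 mm behind the grasp point. The pads swing forward as they close: fully open they stand 13 mm farther back than shut.
Start: joints at [-1.197, 0.264, 1.604, -0, 1.274, -0.037], TCP at [0.27, -0.619, 0.256] pointing down, gripper open.
Joint ranges: [-2.63, 2.63], [-0.94, 2.18], [0.31, 2.57], [-1.31, 4.45], [0, 2.66], [-2.55, 2.55]. Speed limits (rad/s): [2.57, 2.57, 3.14, 3.14, 3.14, 3.14].

### API

Orientations are given as a rotation vector (axis times angle).
In Python, from workcell import bot gives the robot as it stands.
- The arm moves only by the tool servo_tool, never from a script. Its argument "moves" is a list of rows, each a list of 3 entries, a list of its own where there are three numbers: the closure in counts, from 0 (fully open) to 255 (shut), then the shift along the tool's x, y, z in m, then the turn about the tool's z in rad. A call has exactly 8 rows; each row shifts and turns the pose as measured when the row begins, along the tool's axes as they then stand; what a row does not reach is not made up. A row lasts 1/12 s, in which the tool goes at most 41.7 mm and 7.16 degrees, less where a joint would pass 70% of its speed; a pose out of reach is approached as far as the arm can. A call is refused whole if a number of a shift passes 0.0417 or a number of a turn 0.125, either way. A call with a gripper value outside its range is refused whole. The fingers move at their own pace and stop on an object; "newtons" is the grip in N (left out, the last holds). Time passes only in rows, so rows that do not move let the fingers close, or fill a call up. It gives the time, the measured TCP pose, the force and the opening at its end, in the units of the state.
- bot.read_state(): the state, without advancing time (a new reading comes with each control period).
- bot.read_camera(name): name is "side" or "top" or "wrist"; returns a dict with "pixels" (384x512x3 uint8, red, green, blue), "depth" (384x512 float32, m along the optical axis (not along the pixel's ray), 0 where there is no reading), "intrinsics" (3x3 intrinsics, pixels), "R" (3x3) and "t" (3): a world point X has camera coordinates R X + t. Camera axes: x right, y down, z forward; pixel columns grow to the right and rows downward; lengths in m; the calibration is good to about 2 mm. The wrist camera is an equidistant fisheye: a pixel r from the principal point sees the ray r / f radians off the axis. A picture is of the moment at which its call begins.
- bot.finish_job(): hands the job in, once; it reports no verdict.
The state is a dict: "time": time; "q": joint angles; "joint_vel": joint speeds; "joint_torque": joint torques, N m; "tool_pos": TCP position; "tcp_rot": TCP orientation; "wrist_force": force on the tool from outside, world axes, zero at the start; "torque": the same for the moment, N m; "width": opening from 0.0 (shut) to 1.0 (fully open).
Only numpy, scipy, OpenCV 4.12 (cv2) and the standard library are available. Lean on these libraries where they do the work, as an engineer would, in place of code of your own. Each camera call takes 0.05 s, during which the arm holds its last target.

## Working session

There is one attempt and no reset: what is moved stays moved. The work goes in short steps, Python scripts to look and compute and a tool call to move; the robot and the scene stay as the last step left them, time stands still between calls to the robot, and variables do not carry over. Pictures are saved under pics/ and viewed, and the job is handed in when it is done.

Besides the shell and the picture viewer there is one more tool, called after "Request:" as name([rows], argument=value, ...), one row to a line, values as JSON. servo_tool: Moves the arm, as the interface text tells. Its arguments: {"type":"object","properties":{"moves":{"type":"array","items":{"type":"array"}},"newtons":{"type":"number"}},"required":["moves"]}

```bash
mkdir -p pics; ls; cat > h.py <<'E'
import numpy as np, cv2
from workcell import bot
def snap(n,tag):
    c=bot.read_camera(n); np.savez('pics/%s.npz'%tag,**{k:np.asarray(v) for k,v in c.items()})
    cv2.imwrite('pics/%s.png'%tag,cv2.cvtColor(c['pixels'],cv2.COLOR_RGB2BGR)); return c
def load(tag): return dict(np.load('pics/%s.npz'%tag))
def ray(c,u,v):
    K=c['intrinsics'];d=np.array([(u-K[0,2])/K[0,0],(v-K[1,2])/K[1,1],1.])
    return -c['R'].T@c['t'], c['R'].T@d
def atz(c,u,v,z):
    o,d=ray(c,u,v); return o+d*(z-o[2])/d[2]
def bydepth(c,u,v):
    o,d=ray(c,u,v); return o+d*c['depth'][int(v),int(u)]
def proj(c,X):
    p=c['R']@np.asarray(X)+c['t'];p=c['intrinsics']@p;return p[:2]/p[2]
def crop(tag,u0,v0,u1,v1,s,out):
    im=cv2.imread('pics/%s.png'%tag)[v0:v1,u0:u1]
    cv2.imwrite('pics/%s.png'%out,cv2.resize(im,None,fx=s,fy=s,interpolation=cv2.INTER_CUBIC))
E
python3 - <<'E'
from h import *
snap('top','top0');snap('side','side0');snap('wrist','wr0')
s=bot.read_state();print(s)
E
```

```text
pics
{'time': 0.15, 'q': array([-1.19690904e+00,  2.64631279e-01,  1.60506670e+00, -4.41845327e-05,
        1.27370750e+00, -3.69219195e-02]), 'joint_vel': array([-0.00036433, -0.00085995, -0.00398804,  0.00079567, -0.00246696,
        0.00018904]), 'joint_torque': array([ 3.52915749e-04, -5.15905917e+01, -3.67959666e+01, -1.69200953e-04,
        8.05713935e-03, -4.61627408e-06]), 'tool_pos': array([ 0.26934153, -0.61835917,  0.25521004]), 'tcp_rot': array([-3.07380493e+00, -6.40426374e-01,  5.42602911e-04]), 'wrist_force': array([-0.44594813,  0.2349562 , -0.16733299]), 'torque': array([0.04728549, 0.04760184, 0.02818642]), 'width': 0.9984279456209204}
```

View pics/top0.png

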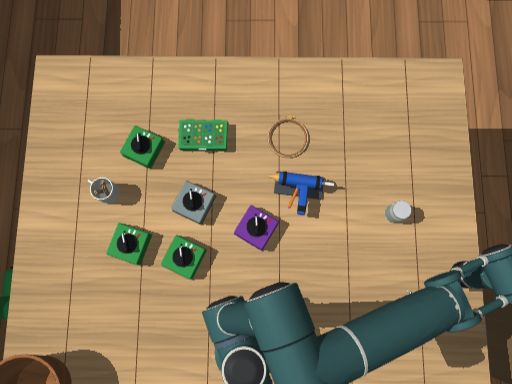

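View pics/side0.png

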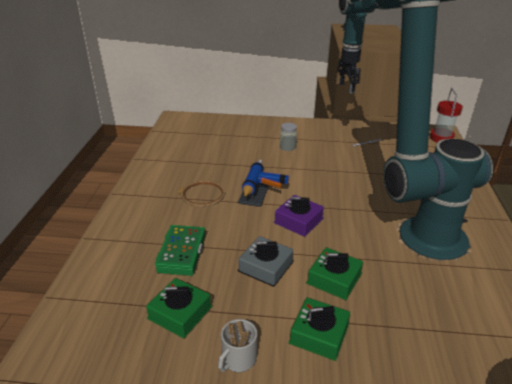

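View pics/wr0.png

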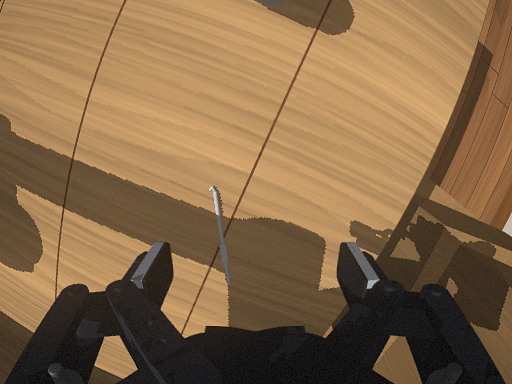

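The top view shows one gun at about (302,190). Candidates for the heat box are the grey one at (194,202), green ones at (143,146), (129,243) and (184,257), and a purple one at (257,227). The description says grey, so I choose (194,202). The mug is at (103,189), the jar at (399,212), the organizer at (204,135) and the hoop at (290,138).

```bash
python3 - <<'E'
from h import *
crop('top0',255,155,355,230,8,'c_gun');crop('top0',160,170,230,235,9,'c_box')
E
```

```text
(no output)
```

View pics/c_gun.png

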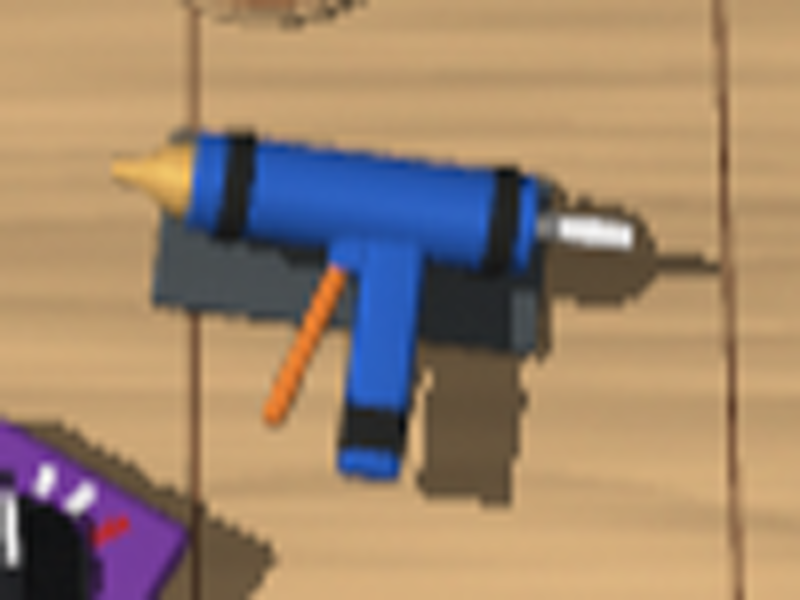

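View pics/c_box.png

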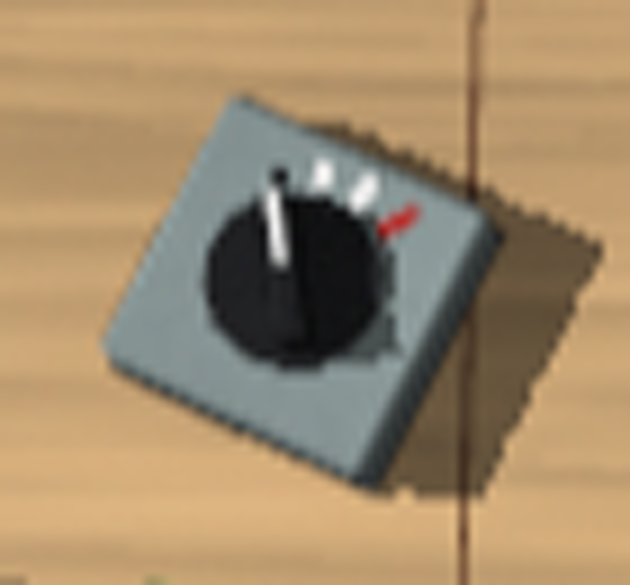

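```bash
python3 - <<'E'
from h import *
c=load('top0')
def P(u,v,s,u0,v0,z): return atz(c,u0+(u+.5)/s-.5,v0+(v+.5)/s-.5,z)
g=lambda u,v,z:P(u,v,8,255,155,z); b=lambda u,v,z:P(u,v,9,160,170,z)
print('cam',-c['R'].T@c['t'])
tip=g(115,168,.06);st=g(632,235,.06);e1=g(369,476,.073);m1=g(386,320,.073)
d=tip-st;print('barrel yaw',np.arctan2(d[1],d[0])-np.pi/2, np.linalg.norm(d)); 
d=m1-e1;print('grip yaw',np.arctan2(d[1],d[0]))
print(e1,tip,st)
th=np.arctan2(*(tip-st)[[1,0]])-np.pi/2
R=lambda t:np.array([[np.cos(t),-np.sin(t)],[np.sin(t),np.cos(t)]])
print('O from grip end',e1[:2]-R(th)@[-.04,0],'from tip',tip[:2]-R(th)@[.085,.131],'stick',st[:2]-R(th)@[.085,-.105])
print('trig end', R(th).T@(g(272,418,.069)[:2]-(e1[:2]-R(th)@[-.04,0])))
cs=[b(240,99,.055),b(495,225,.055),b(365,482,.055),b(107,348,.055)]
print('corners',cs);print('ctr',np.mean(cs,0))
for i in range(4):
  d=cs[(i+1)%4]-cs[i];print(np.linalg.norm(d),np.degrees(np.arctan2(d[1],d[0])))
ax=np.mean(cs,0)[:2]
for n,u,v,z in [('ptr',271,188,.095),('white0',280,265,.095),('blk',280,176,.055),('red',400,222,.055)]:
  p=b(u,v,z)[:2]-ax;print(n,p,np.degrees(np.arctan2(p[1],p[0])))
print('disc',b(293,282,.063))
for n,(u,v),z in [('mug',(103,189),.095),('jar',(400,210),.1),('purple',(257,227),.055),('g1',(143,146),.055),('g3',(184,257),.055),('hoop',(290,138),.01),('org',(204,135),.041)]: print(n,atz(c,u,v,z))
s=bot.read_state()
from scipy.spatial.transform import Rotation as Ro
print(Ro.from_rotvec(s['tcp_rot']).as_matrix())
E
```

```text
cam [ 0.25156893 -0.01768344  1.6641044 ]
barrel yaw -0.1234114248753555 0.2356838090342451
grip yaw -0.11925280910275551
[ 0.47570034 -0.1901057   0.073     ] [ 0.61761135 -0.07783968  0.06      ] [ 0.58859905 -0.31173099  0.06      ]
O from grip end [ 0.51539612 -0.19502964] from tip [ 0.51713193 -0.19737999] stick [ 0.51717085 -0.1970662 ]
trig end [-0.01919911  0.04536586]
corners [array([0.59743729, 0.22326446, 0.055     ]), array([0.54651897, 0.11868196, 0.055     ]), array([0.44222252, 0.16779466, 0.055     ]), array([0.49507239, 0.27276731, 0.055     ])]
ctr [0.52031279 0.1956271  0.055     ]
0.11631927699528645 -115.96016666711601
0.11528142601039433 154.78447790040497
0.11752601713778585 63.276423712459135
0.11370621924903301 -25.80803880727738
ptr [0.03285662 0.0081293 ] 13.896891944813145
white0 [0.00218152 0.00351283] 58.15912002274912
blk [0.04550663 0.01031582] 12.772415283559523
red [ 0.0270847  -0.03867029] -54.99258012010363
disc [0.52118088 0.19812551 0.063     ]
mug [0.55559908 0.51139956 0.095     ]
jar [ 0.48943049 -0.53332637  0.1       ]
purple [ 0.43022696 -0.03574686  0.055     ]
g1 [0.72684141 0.3882585  0.055     ]
g3 [0.32169736 0.22092722 0.055     ]
hoop [ 0.77649033 -0.15972743  0.01      ]
org [0.77571518 0.165096   0.041     ]
[[ 9.16792795e-01  3.99362590e-01 -7.01443994e-04]
 [ 3.99363206e-01 -9.16791271e-01  1.67216267e-03]
 [ 2.47214865e-05 -1.81315761e-03 -9.99998356e-01]]
```

Request:
servo_tool([
  [0, [0, 0, 0], -0.12],
  [0, [0, 0, 0], -0.12],
  [0, [0, 0, 0], -0.12],
  [0, [0, 0, 0], -0.12],
  [0, [0, 0, 0], -0.12],
  [0, [0, 0, 0], -0.12],
  [0, [0, 0, 0], -0.12],
  [0, [0, 0, 0], -0.12],
], newtons=40)

```text
time: 0.82
tool_pos: [0.2685, -0.6161, 0.2503]
tcp_rot: [-2.388, -2.027, -0.005]
wrist_force: [0.9, 0.5, -1.1]
width: 0.997
```

```bash
cat >> h.py <<'E'
from scipy.spatial.transform import Rotation as Ro
def togo(xyz,yaw):
    s=bot.read_state();M=Ro.from_rotvec(s['tcp_rot']).as_matrix()
    y=np.arctan2(M[1,0],M[0,0]);d=(y-yaw+np.pi)%(2*np.pi)-np.pi
    print('t',round(s['time'],3),'pos',s['tool_pos'].round(4),'yaw',round(y,4),'zaxis',M[:,2].round(3),'w',round(s['width'],3),'F',s['wrist_force'].round(2),'T',s['torque'].round(3),'q6',s['q'][5].round(3))
    print('shift tool',(M.T@(np.array(xyz)-s['tool_pos'])).round(4),'turn',round(d,4))
def gun(x,y,z,o=(.516,-.196),t=-.123):
    return [o[0]+x*np.cos(t)-y*np.sin(t),o[1]+x*np.sin(t)+y*np.cos(t),z]
E
python3 -c "
from h import *
togo(gun(0,.012,.2),np.pi-.123)"
```

```text
t 0.817 pos [ 0.2685 -0.6161  0.2503] yaw 1.4077 zaxis [-0.004  0.009 -1.   ] w 0.997 F [ 0.93  0.53 -1.07] T [ 0.008  0.027 -0.015] q6 -1.034
shift tool [0.4662 0.1758 0.0534] turn -1.6109
```

```bash
cat >> h.py <<'E'
def plan(xyz,yaw,n):
    s=bot.read_state();M=Ro.from_rotvec(s['tcp_rot']).as_matrix()
    y=np.arctan2(M[1,0],M[0,0]);d=(y-yaw+np.pi)%(2*np.pi)-np.pi
    D=(np.array(xyz)-s['tool_pos'])/n
    for i in range(n):
        a=y-d/n*i; print(i,(np.array([[np.cos(a),np.sin(a),0],[np.sin(a),-np.cos(a),0],[0,0,-1]]).T@D).round(4),round(d/n,4))
E
python3 -c "
from h import *
plan(gun(0,.012,.2),np.pi-.123,16)"
```

```text
0 [0.0292 0.011  0.0031] -0.1007
1 [0.0279 0.0138 0.0031] -0.1007
2 [0.0264 0.0166 0.0031] -0.1007
3 [0.0246 0.0192 0.0031] -0.1007
4 [0.0225 0.0215 0.0031] -0.1007
5 [0.0203 0.0237 0.0031] -0.1007
6 [0.0178 0.0256 0.0031] -0.1007
7 [0.0151 0.0273 0.0031] -0.1007
8 [0.0123 0.0286 0.0031] -0.1007
9 [0.0094 0.0297 0.0031] -0.1007
10 [0.0063 0.0305 0.0031] -0.1007
11 [0.0032 0.031  0.0031] -0.1007
12 [0.0001 0.0312 0.0031] -0.1007
13 [-0.003   0.031   0.0031] -0.1007
14 [-0.0061  0.0305  0.0031] -0.1007
15 [-0.0092  0.0298  0.0031] -0.1007
```

Request:
servo_tool([
  [0, [0.029, 0.011, 0.002], -0.1],
  [0, [0.028, 0.014, 0.002], -0.1],
  [0, [0.026, 0.017, 0.002], -0.1],
  [0, [0.025, 0.019, 0.002], -0.1],
  [0, [0.0225, 0.0215, 0.002], -0.1],
  [0, [0.02, 0.024, 0.002], -0.1],
  [0, [0.018, 0.0256, 0.002], -0.1],
  [0, [0.015, 0.027, 0.002], -0.1],
])

```text
time: 1.48
tool_pos: [0.3897, -0.3947, 0.2311]
tcp_rot: [-1.364, -2.818, -0.01]
wrist_force: [0.1, 0.5, -0.9]
width: 0.998
```

```bash
python3 -c "
from h import *
plan(gun(0,.012,.2),np.pi-.123,8)
togo(gun(0,.012,.2),np.pi-.123)"
```

```text
0 [0.0107 0.0288 0.0039] -0.0974
1 [0.0079 0.0298 0.0039] -0.0974
2 [0.005  0.0304 0.0039] -0.0974
3 [0.002  0.0307 0.0039] -0.0974
4 [-0.001   0.0308  0.0039] -0.0974
5 [-0.004   0.0305  0.0039] -0.0974
6 [-0.0069  0.03    0.0039] -0.0974
7 [-0.0098  0.0292  0.0039] -0.0974
t 1.483 pos [ 0.3897 -0.3947  0.2311] yaw 2.2397 zaxis [-0.007  0.01  -1.   ] w 0.998 F [ 0.11  0.53 -0.91] T [-0.023  0.003  0.022] q6 -1.507
shift tool [0.0856 0.2308 0.0323] turn -0.7789
```

Request:
servo_tool([
  [0, [0.0105, 0.029, 0.0025], -0.1],
  [0, [0.008, 0.03, 0.0025], -0.1],
  [0, [0.005, 0.03, 0.0025], -0.1],
  [0, [0.002, 0.03, 0.0025], -0.1],
  [0, [-0.001, 0.03, 0.0025], -0.1],
  [0, [-0.004, 0.03, 0.0025], -0.1],
  [0, [-0.007, 0.03, 0.0025], -0.09],
  [0, [-0.01, 0.028, 0.0025], -0.08],
])

```text
time: 2.15
tool_pos: [0.5134, -0.1709, 0.2098]
tcp_rot: [-0.144, -3.129, -0.018]
wrist_force: [0.4, -0.4, 0.4]
width: 1.003
```

```bash
python3 -c "
from h import *
togo(gun(0,.012,.2),np.pi-.123)
snap('top','top1');snap('wrist','wr1')
crop('top1',255,120,355,220,6,'t1')
togo(gun(0,.012,.2),np.pi-.123)"
```

```text
t 2.15 pos [ 0.5134 -0.1709  0.2098] yaw 3.0498 zaxis [-0.009  0.012 -1.   ] w 1.003 F [ 0.41 -0.39  0.36] T [-0.025  0.003  0.051] q6 -1.854
shift tool [-0.0053 -0.0128  0.0096] turn 0.0312
t 2.25 pos [ 0.5143 -0.1689  0.2094] yaw 3.0511 zaxis [-0.009  0.013 -1.   ] w 1.001 F [-0.41  0.49  0.02] T [ 0.    -0.008  0.001] q6 -1.853
shift tool [-0.0046 -0.015   0.0092] turn 0.0325
```

View pics/wr1.png

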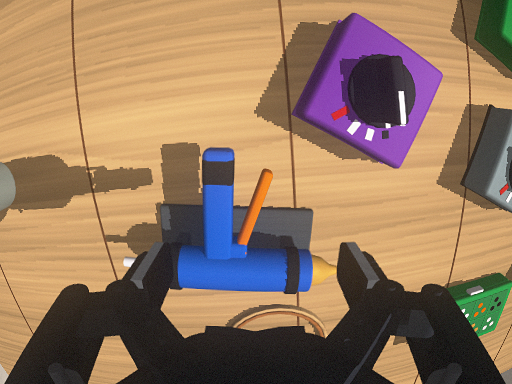

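View pics/t1.png

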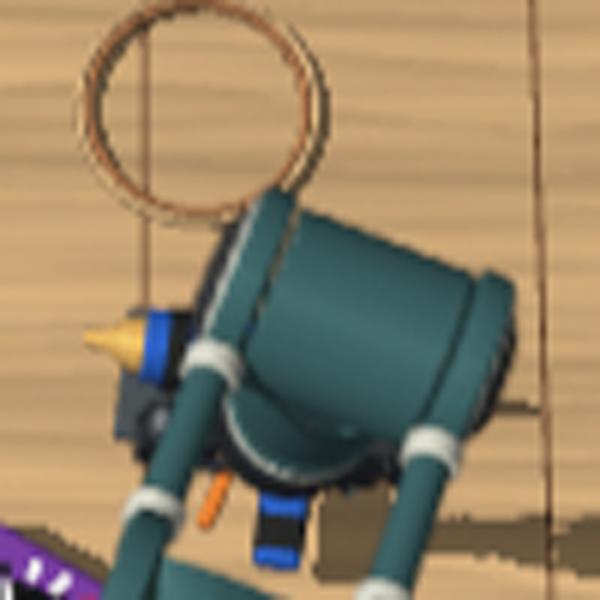

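The wrist view shows the grip end at (218,150), trigger tip (265,173) and nozzle (335,267). The arm is over the gun. I'll cross-check the gun's position with the wrist calibration.

```bash
cat >> h.py <<'E'
def fz(c,u,v,z):
    K=c['intrinsics'];x=(u-K[0,2])/K[0,0];y=(v-K[1,2])/K[1,1];r=np.hypot(x,y)
    d=np.array([np.sin(r)*x/r,np.sin(r)*y/r,np.cos(r)]);d=c['R'].T@d;o=-c['R'].T@c['t']
    return o+d*(z-o[2])/d[2]
def tog(p,o=(.516,-.196),t=-.123):
    p=np.array(p)[:2]-o;return np.array([p[0]*np.cos(t)+p[1]*np.sin(t),-p[0]*np.sin(t)+p[1]*np.cos(t)]).round(4)
E
python3 - <<'E'
from h import *
crop('wr1',150,130,350,300,4,'w1c')
c=load('wr1')
for n,u,v,z in [('end -40,0',218.5,150,.073),('gripL -14',204.5,190,.073),('gripR +14',232.5,190,.073),('trig tip',266,171,.069),('nozzle 85,131',336,267,.06),('trig pivot',242,241,.069)]:
  p=fz(c,u,v,z);print(n,p.round(4),tog(p))
E
```

```text
end -40,0 [ 0.4764 -0.1932  0.073 ] [-0.0396 -0.0021]
gripL -14 [ 0.5111 -0.21    0.073 ] [-0.0031 -0.0145]
gripR +14 [ 0.5134 -0.1848  0.073 ] [-0.004   0.0108]
trig tip [ 0.4997 -0.1536  0.069 ] [-0.0214  0.0401]
nozzle 85,131 [ 0.6129 -0.0854  0.06  ] [0.0826 0.1216]
trig pivot [ 0.5663 -0.1817  0.069 ] [0.0482 0.0204]
```

View pics/w1c.png

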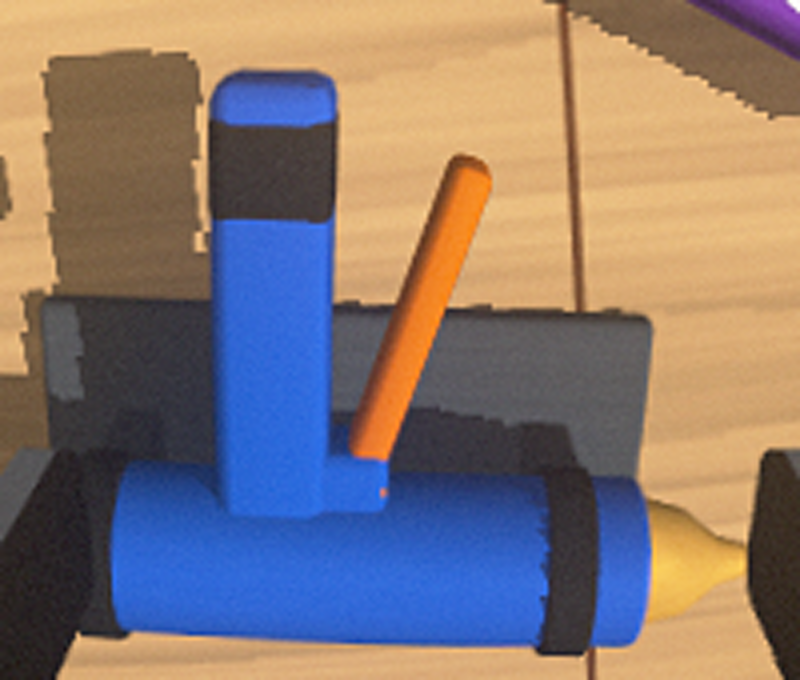

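Request:
servo_tool([
  [0, [-0.002, -0.004, 0.008], 0.016],
  [0, [-0.002, -0.004, 0.012], 0.016],
  [0, [0, -0.003, 0.014], 0],
  [0, [0, -0.002, 0.014], 0],
  [0, [0, -0.002, 0.014], 0],
  [0, [0, 0, 0.012], 0],
  [0, [0, 0, 0.008], 0],
  [0, [0, 0, 0.002], 0],
])

```text
time: 2.92
tool_pos: [0.5122, -0.1914, 0.1156]
tcp_rot: [-0.222, -3.121, -0.016]
wrist_force: [-0.1, 0.6, -0.5]
width: 1.0
```

```bash
python3 -c "
from h import *
c=snap('wrist','wr2')
togo(gun(0,.012,.115),np.pi-.123)
print(tog(bot.read_state()['tool_pos']))
for n,u,v,z in []: pass
"
```

```text
t 2.967 pos [ 0.512  -0.1913  0.1155] yaw 3.0 zaxis [-0.013  0.011 -1.   ] w 1.003 F [-1.03 -0.58 -0.78] T [-0.055  0.026  0.002] q6 -1.839
shift tool [-0.0044  0.0079  0.0005] turn -0.0186
[-0.0046  0.0041]
```

View pics/wr2.png

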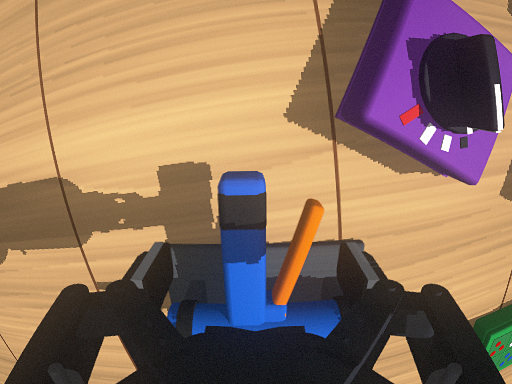

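The jaws straddle the grip, (219–266) at row 240, and the trigger tip is at (313,205). They need about 8 mm more towards the trigger side before going down.

Request:
servo_tool([
  [0, [-0.002, 0.004, 0], -0.01],
  [0, [-0.002, 0.004, 0], -0.01],
  [0, [0, 0, 0], 0],
  [0, [0, 0, 0.011], 0],
  [0, [0, 0, 0.013], 0],
  [0, [0, 0, 0.012], 0],
  [0, [0, 0, 0.007], 0],
  [0, [0, 0, 0.002], 0],
])

```text
time: 3.63
tool_pos: [0.5209, -0.1849, 0.0715]
tcp_rot: [-0.19, -3.132, -0.012]
wrist_force: [-0.4, 0.2, 0.5]
width: 1.0
```

```bash
python3 -c "
from h import *
c=snap('wrist','wr3')
togo(gun(0,.008,.064),np.pi-.123)
print(tog(bot.read_state()['tool_pos']))
"
```

```text
t 3.683 pos [ 0.5206 -0.1847  0.0713] yaw 3.0203 zaxis [-0.004  0.008 -1.   ] w 0.999 F [-0.64 -0.32 -0.76] T [-0.041 -0.01  -0.081] q6 -1.844
shift tool [ 0.0031 -0.0038  0.0073] turn 0.0018
[0.0032 0.0117]
```

View pics/wr3.png

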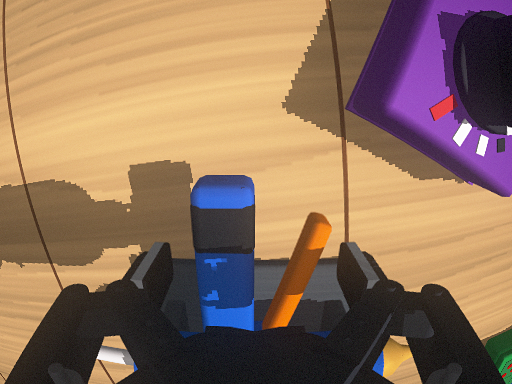

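Request:
servo_tool([
  [0, [0.002, -0.001, 0.003], 0],
  [0, [0.001, -0.001, 0.003], 0],
  [60, [0, -0.001, 0.001], 0],
  [100, [0, -0.001, 0], 0],
  [140, [0, -0.001, 0], 0],
  [170, [0, 0, 0], 0],
  [170, [0, 0, 0], 0],
  [170, [0, 0, 0], 0],
], newtons=30)

```text
time: 4.35
tool_pos: [0.5163, -0.1931, 0.0656]
tcp_rot: [-0.187, -3.131, -0.003]
wrist_force: [1.0, 4.6, -1.4]
width: 0.449
```

```bash
python3 -c "
from h import *
c=snap('wrist','wr4')
togo(gun(0,.006,.064),np.pi-.123)
print(tog(bot.read_state()['tool_pos']))
"
```

```text
t 4.4 pos [ 0.5163 -0.1931  0.0656] yaw 3.0226 zaxis [-0.005  0.002 -1.   ] w 0.454 F [ 1.13  1.14 -1.43] T [ 0.514 -0.188  0.123] q6 -1.855
shift tool [-0.0001  0.0031  0.0016] turn 0.004
[-0.0001  0.0029]
```

View pics/wr4.png

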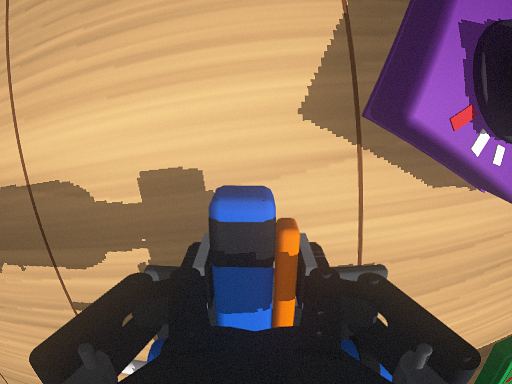

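The trigger (275–299, row 260) is parallel to the grip (212–274) and the opening is about 38 mm, so it is fully squeezed. I'll hold a little longer, then open while shifting towards +y.

Request:
servo_tool([
  [170, [0, 0, 0], 0],
  [170, [0, 0, 0], 0],
  [170, [0, 0, 0], 0],
  [0, [0, 0.002, 0], 0],
  [0, [0, 0.004, 0], 0],
  [0, [0, 0.003, 0], 0],
  [0, [0, 0.001, 0], 0],
  [0, [0, 0, 0], 0],
])

```text
time: 5.07
tool_pos: [0.5187, -0.1825, 0.0662]
tcp_rot: [-0.185, -3.133, 0.0]
wrist_force: [-0.1, 0.0, -0.0]
width: 1.0
```

```bash
python3 -c "
from h import *
c=snap('wrist','wr5')
togo(gun(0,.012,.064),np.pi-.123)
print(tog(bot.read_state()['tool_pos']))
"
```

```text
t 5.117 pos [ 0.5188 -0.1826  0.0662] yaw 3.0238 zaxis [-0.003 -0.    -1.   ] w 0.997 F [0.89 0.07 0.49] T [-0.017  0.025 -0.036] q6 -1.835
shift tool [ 0.0011 -0.0017  0.0022] turn 0.0052
[0.0011 0.0137]
```

View pics/wr5.png

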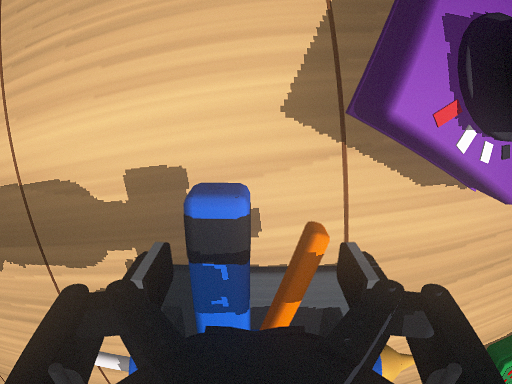

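The trigger has sprung out, with its tip at (316,230), and both fingers are clear. Lifting.

Request:
servo_tool([
  [0, [0, -0.001, 0], 0],
  [0, [0, 0, 0], 0],
  [0, [0, 0, -0.015], 0],
  [0, [0, 0, -0.02], 0],
  [0, [0, 0, -0.03], 0],
  [0, [0, 0, -0.03], 0],
  [0, [0, 0, -0.025], 0],
  [0, [0, 0, -0.01], 0],
])

```text
time: 5.78
tool_pos: [0.5147, -0.1843, 0.1964]
tcp_rot: [-0.185, -3.122, -0.002]
wrist_force: [0.6, -0.0, 0.9]
width: 1.003
```

```bash
python3 -c "
from h import *
togo((.5205,.197,.2),np.pi+.147)
plan((.5205,.197,.19),np.pi+.147,16)
"
```

```text
t 5.783 pos [ 0.5147 -0.1843  0.1964] yaw 3.0232 zaxis [-0.014  0.002 -1.   ] w 1.003 F [ 0.6  -0.04  0.91] T [-0.006 -0.043  0.005] q6 -1.838
shift tool [ 0.0393  0.3793 -0.0029] turn -0.2654
0 [0.0025 0.0237 0.0004] -0.0166
1 [0.0021 0.0237 0.0004] -0.0166
2 [0.0017 0.0238 0.0004] -0.0166
3 [0.0013 0.0238 0.0004] -0.0166
4 [0.0009 0.0238 0.0004] -0.0166
5 [0.0005 0.0238 0.0004] -0.0166
6 [0.0001 0.0238 0.0004] -0.0166
7 [-0.0003  0.0238  0.0004] -0.0166
8 [-0.0007  0.0238  0.0004] -0.0166
9 [-0.0011  0.0238  0.0004] -0.0166
10 [-0.0015  0.0238  0.0004] -0.0166
11 [-0.0019  0.0238  0.0004] -0.0166
12 [-0.0023  0.0237  0.0004] -0.0166
13 [-0.0027  0.0237  0.0004] -0.0166
14 [-0.0031  0.0236  0.0004] -0.0166
15 [-0.0035  0.0236  0.0004] -0.0166
```

Request:
servo_tool([
  [0, [0.0025, 0.024, 0], -0.017],
  [0, [0.002, 0.024, 0], -0.017],
  [0, [0.002, 0.024, 0], -0.017],
  [0, [0.001, 0.024, 0], -0.017],
  [0, [0.001, 0.024, 0], -0.017],
  [0, [0.0005, 0.024, 0], -0.017],
  [0, [0, 0.024, 0], -0.017],
  [0, [0, 0.024, 0], -0.017],
])

```text
time: 6.45
tool_pos: [0.5192, 0.0076, 0.1982]
tcp_rot: [0.021, -3.135, 0.008]
wrist_force: [0.3, 0.1, -0.3]
width: 1.001
```

```bash
python3 -c "
from h import *
togo((.5205,.197,.2),np.pi+.147)
"
```

```text
t 6.45 pos [0.5192 0.0076 0.1982] yaw -3.1285 zaxis [-0.006 -0.005 -1.   ] w 1.001 F [ 0.25  0.06 -0.26] T [-0.052 -0.038  0.041] q6 -1.612
shift tool [-0.0038  0.1894 -0.0028] turn -0.1339
```

Request:
servo_tool([
  [0, [0, 0.024, 0], -0.017],
  [0, [-0.001, 0.024, 0], -0.017],
  [0, [-0.001, 0.024, 0], -0.017],
  [0, [-0.001, 0.024, 0], -0.017],
  [0, [-0.001, 0.022, 0], -0.017],
  [0, [-0.002, 0.02, 0], -0.017],
  [0, [-0.001, 0.018, 0], -0.017],
  [0, [-0.001, 0.008, 0], -0.01],
])

```text
time: 7.12
tool_pos: [0.5123, 0.1806, 0.1907]
tcp_rot: [0.235, -3.12, 0.009]
wrist_force: [-0.0, -0.3, 0.1]
width: 0.997
```

```bash
python3 -c "
from h import *
togo((.5205,.197,.2),np.pi+.147)
c=snap('wrist','wr6');snap('side','side6')
togo((.5205,.197,.2),np.pi+.147)
"
```

```text
t 7.117 pos [0.5123 0.1806 0.1907] yaw -2.9914 zaxis [-0.013 -0.007 -1.   ] w 0.997 F [-0.01 -0.27  0.05] T [-0.034  0.015  0.02 ] q6 -1.425
shift tool [-0.0104  0.015  -0.0095] turn 0.0032
t 7.217 pos [0.5125 0.1797 0.1907] yaw -2.9914 zaxis [-0.013 -0.008 -1.   ] w 0.996 F [-0.42 -0.21  0.14] T [-0.     0.031  0.032] q6 -1.426
shift tool [-0.0104  0.0158 -0.0095] turn 0.0032
```

View pics/wr6.png

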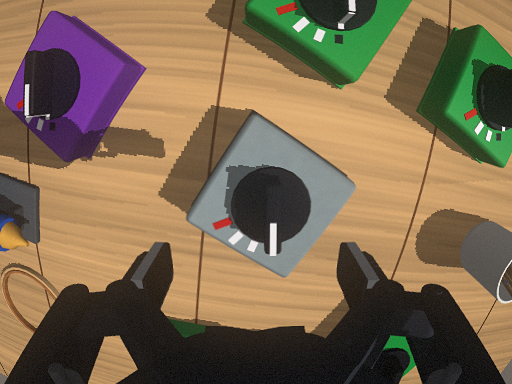

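View pics/side6.png

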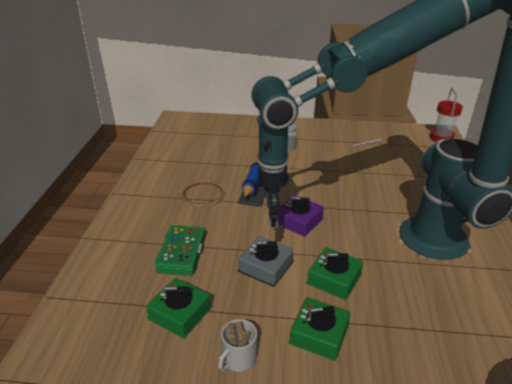

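The grey box dial's white line runs vertically at (273,223–255) in the wrist view, parallel to the tool's x axis. The jaws need about 16 mm in +y and -10 mm in x. I'll move and come lower.

Request:
servo_tool([
  [0, [-0.003, 0.004, 0.002], 0.003],
  [0, [-0.003, 0.004, 0.005], 0],
  [0, [-0.002, 0.004, 0.008], 0],
  [0, [-0.002, 0.004, 0.01], 0],
  [0, [0, 0, 0.012], 0],
  [0, [0, 0, 0.008], 0],
  [0, [0, 0, 0.002], 0],
  [0, [0, 0, 0], 0],
])

```text
time: 7.88
tool_pos: [0.5198, 0.1929, 0.1359]
tcp_rot: [0.22, -3.117, 0.015]
wrist_force: [0.3, -0.1, -0.5]
width: 1.001
```

```bash
python3 -c "
from h import *
c=snap('wrist','wr7')
togo((.5205,.197,.093),np.pi+.147)
"
```

```text
t 7.933 pos [0.5197 0.1929 0.136 ] yaw -3.0005 zaxis [-0.016 -0.011 -1.   ] w 1.001 F [-0.68 -0.92 -0.23] T [ 0.01   0.011 -0.043] q6 -1.395
shift tool [-0.0021  0.0043  0.043 ] turn -0.0059
```

View pics/wr7.png

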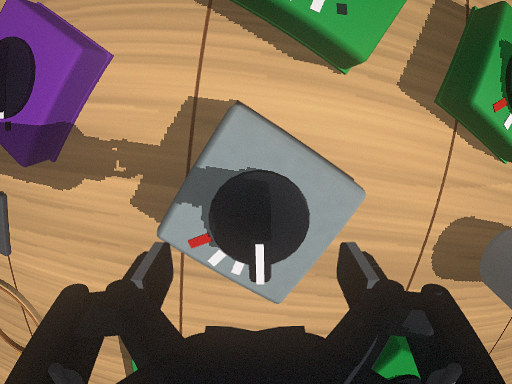

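The bar sits at column 260, between jaws at 172 and 340 (middle about 256), so only a small shift is needed. Descending, then closing on the bar.

Request:
servo_tool([
  [0, [-0.001, 0.002, 0.003], 0],
  [0, [-0.001, 0.002, 0.007], 0],
  [0, [0, 0.001, 0.009], 0],
  [0, [0, 0, 0.01], 0],
  [0, [0, 0, 0.007], 0],
  [0, [0, 0, 0.003], 0],
  [40, [0, 0, 0], 0],
  [60, [0, 0, 0], 0],
], newtons=60)

```text
time: 8.6
tool_pos: [0.5209, 0.1983, 0.0935]
tcp_rot: [0.22, -3.118, 0.015]
wrist_force: [-1.2, 0.1, 0.6]
width: 0.771
```

```bash
python3 -c "
from h import *
c=snap('wrist','wr8')
togo((.5205,.197,.093),np.pi+.147)
"
```

```text
t 8.65 pos [0.5209 0.1983 0.0936] yaw -3.0006 zaxis [-0.015 -0.011 -1.   ] w 0.765 F [-0.08 -0.01  0.54] T [-0.001  0.011 -0.038] q6 -1.386
shift tool [ 0.0006 -0.0012  0.0006] turn -0.006
```

View pics/wr8.png

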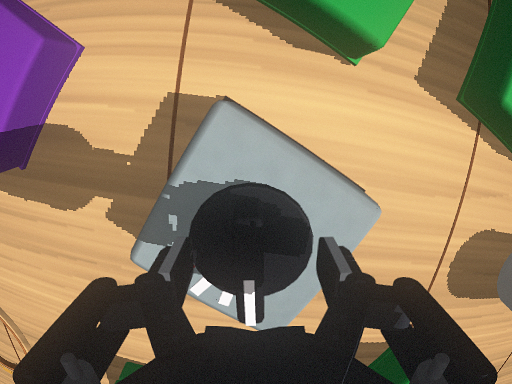

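Request:
servo_tool([
  [120, [0, -0.001, 0], 0],
  [160, [0, 0, 0], 0],
  [190, [0, 0, 0], 0],
  [220, [0, 0, 0], 0],
  [255, [0, 0, 0], 0],
  [255, [0, 0, 0], 0],
  [255, [0, 0, 0], 0],
  [255, [0, 0, 0], 0],
])

```text
time: 9.32
tool_pos: [0.522, 0.1959, 0.0952]
tcp_rot: [0.221, -3.121, 0.017]
wrist_force: [-0.5, -1.0, -1.0]
width: 0.153
```

```bash
python3 -c "
from h import *
c=snap('wrist','wr9')
togo((.5205,.197,.093),np.pi+.147)
"
```

```text
t 9.367 pos [0.522  0.1959 0.0952] yaw -3.0004 zaxis [-0.012 -0.012 -1.   ] w 0.152 F [-0.15  0.17 -1.4 ] T [0.27  0.065 0.051] q6 -1.388
shift tool [0.0013 0.0013 0.0022] turn -0.0058
```

View pics/wr9.png

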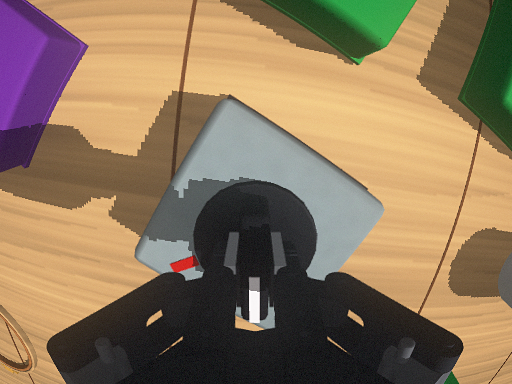

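The bar is gripped (opening about 13 mm, bar 14 mm) with the white line between the pads at (255,300). Turning clockwise in steps.

Request:
servo_tool([
  [255, [0, 0, 0], 0.05],
  [255, [0, 0, 0], 0.08],
  [255, [0, 0, 0], 0.1],
  [255, [0, 0, 0], 0.1],
  [255, [0, 0, 0], 0.1],
  [255, [0, 0, 0], 0.1],
  [255, [0, 0, 0], 0.08],
  [255, [0, 0, 0], 0.05],
])

```text
time: 10.03
tool_pos: [0.5223, 0.1972, 0.0952]
tcp_rot: [-0.85, -3.016, 0.019]
wrist_force: [0.1, -1.7, -1.2]
width: 0.151
```

```bash
python3 -c "
from h import *
togo((.5215,.196,.095),2.083)
"
```

```text
t 10.033 pos [0.5223 0.1972 0.0952] yaw 2.592 zaxis [-0.011 -0.009 -1.   ] w 0.151 F [ 0.12 -1.66 -1.2 ] T [ 0.454 -0.051  0.052] q6 -0.698
shift tool [ 0.0001 -0.0014  0.0002] turn 0.509
```

Request:
servo_tool([
  [255, [0, 0, 0], 0.07],
  [255, [0, 0, 0], 0.09],
  [255, [0, 0, 0], 0.09],
  [255, [0, 0, 0], 0.09],
  [255, [0, 0, 0], 0.07],
  [255, [0, 0, 0], 0.04],
  [255, [0, 0, 0], 0.02],
  [255, [0, 0, 0], 0],
])

```text
time: 10.7
tool_pos: [0.523, 0.1978, 0.0952]
tcp_rot: [-1.565, -2.72, 0.018]
wrist_force: [-0.1, -1.1, -1.0]
width: 0.148
```

```bash
python3 -c "
from h import *
snap('wrist','wr10')
togo((.5215,.196,.095),2.083)
"
```

```text
t 10.75 pos [0.523  0.1978 0.0952] yaw 2.0983 zaxis [-0.009 -0.008 -1.   ] w 0.149 F [-0.69 -0.78 -1.1 ] T [ 0.397 -0.072  0.152] q6 -0.204
shift tool [-0.0008 -0.0022  0.0002] turn 0.0153
```

View pics/wr10.png

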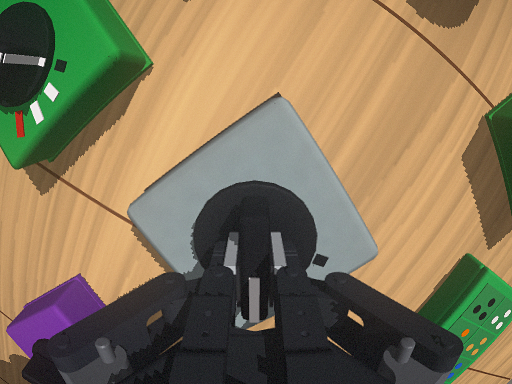

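Request:
servo_tool([
  [255, [0, 0, 0], 0.015],
  [255, [0, 0, 0], 0],
  [255, [0, 0, 0], 0],
  [255, [0, 0, 0], 0],
  [255, [0, 0, 0], 0],
  [255, [0, 0, 0], 0],
  [255, [0, 0, 0], 0],
  [255, [0, 0, 0], 0],
])

```text
time: 11.42
tool_pos: [0.523, 0.1978, 0.0952]
tcp_rot: [-1.582, -2.71, 0.018]
wrist_force: [-0.1, -1.7, -2.2]
width: 0.154
```

```bash
python3 -c "
from h import *
togo((.5215,.196,.095),2.083)
snap('wrist','wr11');snap('top','top11');snap('side','side11')
togo((.5215,.196,.095),2.083)
a=cv2.imread('pics/top11.png');cv2.imwrite('pics/t11.png',cv2.resize(a[100:300,70:420],None,fx=2.2,fy=2.2,interpolation=cv2.INTER_CUBIC))
crop('side11',130,120,330,384,2,'s11')
"
```

```text
t 11.417 pos [0.523  0.1978 0.0952] yaw 2.085 zaxis [-0.009 -0.008 -1.   ] w 0.154 F [-0.13 -1.75 -2.22] T [ 0.422 -0.092  0.179] q6 -0.191
shift tool [-0.0009 -0.0022  0.0002] turn 0.002
t 11.567 pos [0.523  0.1978 0.0952] yaw 2.085 zaxis [-0.009 -0.008 -1.   ] w 0.147 F [ 0.14 -1.61 -0.97] T [ 0.443 -0.099  0.175] q6 -0.191
shift tool [-0.0008 -0.0022  0.0002] turn 0.002
```

View pics/t11.png

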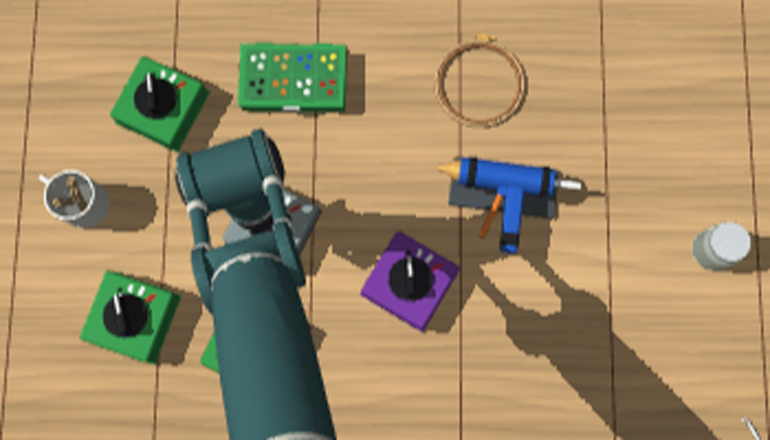

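View pics/wr11.png

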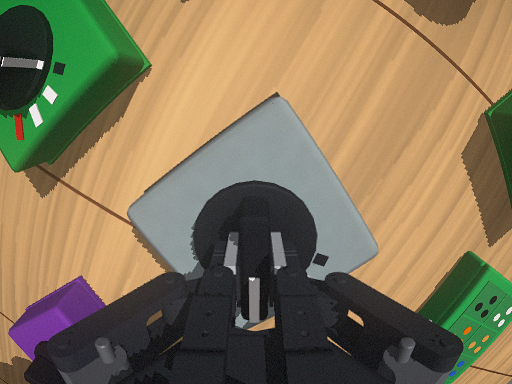

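View pics/s11.png

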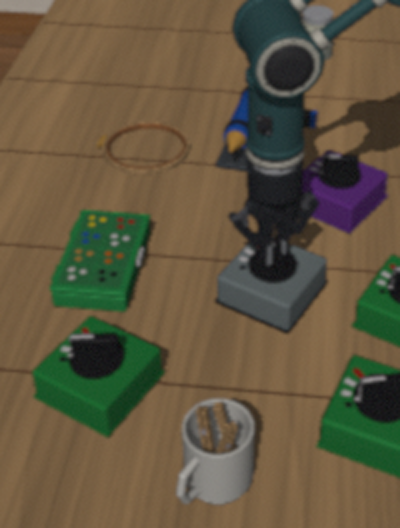

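```bash
python3 -c "
from h import *
c=load('wr11')
b=fz(c,320.5,259.5,.055);print(b)
p1=fz(c,254,318,.095);p0=fz(c,254,280,.095);print(p1,p0)
ax=np.array([.5205,.197]);a=np.arctan2(*(b[:2]-ax)[::-1]);d=(p1-p0);e=np.arctan2(d[1],d[0]);e2=np.arctan2(*(p1[:2]-ax)[::-1]);print(a,e,a-e,e2,a-e2)
"
```

```text
[0.56564815 0.20200765 0.055     ]
[0.53608016 0.17193566 0.095     ] [0.52412127 0.19310627 0.095     ]
0.11046436428971114 -1.056599128864318 1.1670634931540291 -1.0146407099198438 1.125105074209555
```

```bash
python3 -c "
from h import *
print(bot.finish_job()); togo((.5215,.196,.095),2.083)"
```

```text
the job is handed in; nothing more can be done
None
the job is handed in; nothing more can be done
```

The job is handed in at about 11.6 s of the 51 s allowed, with the fingers still holding the grey box's dial on the red mark. No verdict was reported.

- **Trigger:** I squeezed it fully in. It stood parallel to the grip in the wrist image and the opening was about 38 mm. I let it go, and it sprang back out with both fingers clear; the last top view also shows it out and untouched.
- **Dial:** I turned it clockwise about 1.2 rad by the tool's turn. The pose held steady for about 0.6 s, with a holding moment of about 0.17 N m against the expected 0.16.
- **Dial angle by image:** Measured from the black mark, the wrist image gave 1.17 rad (bar direction) and 1.13 rad (pointer from the axis). Both are slightly lower than the tool's turn, but all are inside the 1.04–1.36 band.
- **Bystanders:** The mug, jar, organizer and hoop look unmoved in the last top view; I did not measure their positions.
- **One disagreement:** The wrist camera's positions for the nozzle and trigger were up to about 12 mm off the given gun dimensions. I used the top camera for the gun, which agreed with its dimensions to about 2 mm.

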